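# Empty sample tin into the flap-topped take-back box

## Task

Put the empty slim rectangular tin, which stands on the sill of the clear take-back box, into the box without picking it up: press the self-closing flap down with one fingertip and, while that finger keeps it open, push the tin gently over the edge of the sill with the other finger so that it drops in, then take the hand away so that the flap shuts by itself. Pinch and lift nothing, and leave the round tin on the sill and everything else on the counter where they are.

Things in the scene. Friction and masses are not known exactly. Their poses are not given: they have to be found in the camera images.
- box: Fixed take-back box 232 x 270 mm, 120 mm high: flat wooden top, 5 mm clear walls, hollow down to a floor at z = 0.006. Origin on the counter, under the middle of the sill's drop edge; x from the sill to the flap (the way the tin is pushed), y along the edge, z up. From x = -0.105 to 0 the top is the sill, 8 mm thick, y -0.135 to 0.135, no rims; then the flap, side strips 9 mm and an end strip.
- sill_edge (a point): Middle of the sill's drop edge, on its upper face (box x 0, y 0, z 0.120). Axes as the box.
- hinge_line (a point): Middle of the flap's hinge line (box x 0.112, y 0, z 0.120); the line runs along box y. The box ends 15 mm beyond it.
- flap_edge (a point): Middle of the flap's free edge, on its upper face; moves with the flap. Shut, it lies 2 mm beyond sill_edge at the same height.
- flap (a joint): Flat aluminium trapdoor flush with the sill, 110 mm (box x) x 248 mm (box y) x 4 mm. 0 = shut, level; grows in rad as the free edge sinks, to 1.0. A spring shuts it within about a second: about 1.5 N at the free edge starts it, 4 to 7 N at 35 mm from the hinge holds 0.7. The tin's weight does not open it. On the open flap (0.5 to 0.7 or more) the tin slides down under the sill.
- slim_tin: The tin to put in: rectangular, bare steel, 31 mm (its x) x 61 mm (its y) x 22 mm high, about 50 g, loose. Origin at the centre of its underside. It stands on the sill, its long side roughly along the drop edge, its front face about 10 to 40 mm from that edge, in the left or the right half of the sill.
- round_tin: Round bare steel tin, 49 mm in diameter, 22 mm high, loose, in the other half of the sill; stays there. Origin at the centre of its underside.
- gift_tin_a: Round gift tin, 122 mm in diameter, 55 mm high, on the counter; bystander. Origin at the centre of its underside.
- gift_box: Gift box 100 x 160 x 45 mm, on the counter; bystander. Origin at the centre of its underside.
- sample_jar: Closed jar, 60 mm in diameter, 100 mm high; bystander. Origin at the centre of its underside.
- tea_cup: White cup, 70 mm in diameter, 60 mm high, on the counter; bystander. Origin at the centre of its underside.
Things that resemble listed ones, but are neither listed nor needed, are in the scene too. What is shaped like the slim_tin but orange or pink is not meant.

How it is judged:
On the way, in this order (a step that is already met when the one before it is completed fails the run):
1. the flap is pressed open (more than 0.2 rad) while the slim tin still stands on the sill (value of joint flap above 0.2 rad and x of slim_tin in the frame of box below 0.003 m and z of slim_tin in the frame of box above 0.11 m), for 0.1 s.
2. the slim tin has dropped into the box and the flap is still held open (more than 0.2 rad) (x of slim_tin in the frame of box between -0.1 and 0.122 m and y of slim_tin in the frame of box between -0.13 and 0.13 m and z of slim_tin in the frame of box below 0.06 m and value of joint flap above 0.2 rad).
At the end, for the whole second after the job is handed in: The slim tin rests inside the box (its underside below 60 mm, within the walls), the flap is shut (within 0.06 rad), the round tin is within 15 mm and every other bystander within 20 mm of where it began (x of slim_tin in the frame of box between -0.1 and 0.122 m and y of slim_tin in the frame of box between -0.13 and 0.13 m and z of slim_tin in the frame of box below 0.06 m and value of joint flap below 0.06 rad and linear speed of slim_tin below 0.02 m/s and distance of round_tin from where it was at the start of the episode below 0.015 m and distance of each of gift_tin_a, gift_box, sample_jar, tea_cup from where it was at the start of the episode below 0.02 m); the robot touches nothing.
It fails at once if the slim tin is lifted more than 15 mm off the sill (z of slim_tin in the frame of box above 0.135 m).
It fails at once if the slim tin is squeezed or shoved with more than 15 N (contact force between the fingers and slim_tin above 15 N).
It fails at once if the round tin is moved more than 15 mm (distance of round_tin from where it was at the start of the episode above 0.015 m).
It fails at once if another bystander is moved more than 20 mm (distance of any of gift_tin_a, gift_box, sample_jar, tea_cup from where it was at the start of the episode above 0.02 m).
It also fails if it takes over 40 s, if anything falls off the work surface, if the arm or the gripper's body presses on something with over 40 N, if the wrist force passes 120 N, or if a joint passes its speed limit or range.

## Robot

A 7-joint arm with a two-finger parallel gripper is mounted at the origin on the work surface. World frame = base frame: x ahead of the robot, y to its left, z up, the work surface at z = 0. Lengths are in m, angles in rad, forces in N, time in s.
With the tool pointing down it reaches from about 0.425 to 0.925 m from the base axis. Payload 6.8 kg.
Tool frame: the origin (TCP) lies at the very end of the fingers, on their centre line; the grasp point (between the pads) lies 19 mm behind it (r.tcp_to_grasp is the distance from the TCP to the grasp point, in m); z points along the fingers, y is the line along which they close (so a half turn about z gives the same grasp; the last joint's range is limited). The gripper opens to 85 mm and grips with 20 to 120 N. Pads are 22 mm wide; open, the fingers measure 114 mm over their backs; the gripper's body (76 mm by 85 mm) begins 54 mm behind the grasp point. The pads swing forward as they close: fully open they stand 13 mm farther back than shut.
Start: joints at [1.03, 0.477, 0.022, 1.555, -0.011, 1.109, -0.083], TCP at [0.283, -0.613, 0.231] pointing down, gripper open.
Joint ranges: [-2.96, 2.96], [-0.34, 2.1], [-1.41, 1.46], [0.24, 2.44], [-1.37, 4.51], [0.17, 1.92], [-2.96, 2.96]. Speed limits (rad/s): [2.39, 2.39, 3.14, 3.14, 3.14, 3.14, 3.14].

## Interface

Orientations are given as a rotation vector (axis times angle).
In Python, from bench import r gives the robot as it stands.
- The arm moves only by the tool step_arm, never from a script. Its argument "moves" is a list of rows, each a list of 7 numbers: the shift along the tool's x, y, z in mm, then the turn, a rotation vector about the tool's x, y, z in rad, then the finger opening in mm, from 0 to 85.4. A call has 1 to 8 rows; each row is the pose to reach, as a shift and turn from the pose commanded when the call began, along the tool's axes at that moment; what a row does not reach only later rows make up. A row lasts 1/10 s, in which the tool goes at most 50 mm and 8.59 degrees, less where a joint would pass 70% of its speed; a pose out of reach is approached as far as the arm can. A call with a gripper value outside its range is refused whole. The fingers move at their own pace and stop on an object; "grip_force" is the grip in N (left out, the last holds). Time passes only in rows, so rows that repeat a pose let the fingers close. It gives the time, the measured TCP pose, the force, the opening and the grip force at its end, in the units of the state.
- r.get_obs(): the state, without advancing time (a new reading comes with each control period).
- r.grab_frame(name): name is "side" or "top" or "wrist"; returns a dict with "image" (384x512x3 uint8, red, green, blue), "depth" (384x512 float32, m along the optical axis (not along the pixel's ray), 0 where there is no reading), "mtx" (3x3 intrinsics, pixels), "rvec" (rotation vector, rad) and "tvec" (3), from world to camera coordinates, as OpenCV has them. Camera axes: x right, y down, z forward; pixel columns grow to the right and rows downward; lengths in m; the calibration is good to about 2 mm. The wrist camera is an equidistant fisheye: a pixel r from the principal point sees the ray r / f radians off the axis. A picture is of the moment at which its call begins.
- r.hand_in(): hands the job in; it is judged then, once.
The state is a dict: "clock": time; "joints": joint angles; "qvel": joint speeds; "tau": joint torques, N m; "tcp_pos": TCP position; "orientation": TCP orientation; "contact_force": force on the tool from outside, world axes, zero at the start; "moment": the same for the moment, N m; "grip_width": finger opening in m; "gripper_force": force on a finger pad.
Only numpy, scipy, OpenCV 4.12 (cv2) and the standard library are available. Lean on these libraries where they do the work, as an engineer would, in place of code of your own. Each camera call takes 0.05 s, during which the arm holds its last target. There are 200 camera calls.

## Working session

There is one attempt and no reset: what is moved stays moved. The work goes in short steps, Python scripts to look and compute and a tool call to move; the robot and the scene stay as the last step left them, time stands still between calls to the robot, and variables do not carry over. Pictures are saved under pics/ and viewed, at most 10 in all, crops included, and the job is handed in when it is done.

Besides the shell and the picture viewer there is one more tool, called in YAML: its name, and indented under it one key for each argument. step_arm: Moves the arm, as the interface text tells. Its arguments: {"type":"object","properties":{"moves":{"type":"array","items":{"type":"array","items":{"type":"number"}}},"grip_force":{"type":"number"}},"required":["moves"]}

```bash
mkdir -p pics; cat > h.py <<'E'
import numpy as np, cv2, pickle
from bench import r
def grab(n,tag):
    f=r.grab_frame(n); pickle.dump(f,open(f'pics/{tag}.pkl','wb')); return f
def load(tag): return pickle.load(open(f'pics/{tag}.pkl','rb'))
def world(f,u,v,z=None):
    K=f['mtx'];R=cv2.Rodrigues(np.array(f['rvec'],float))[0];t=np.array(f['tvec'],float).ravel()
    ray=np.array([(u-K[0,2])/K[0,0],(v-K[1,2])/K[1,1],1.])
    if z is None: return R.T@(ray*f['depth'][int(round(v)),int(round(u))]-t)
    c=-R.T@t; d=R.T@ray; return c+d*(z-c[2])/d[2]
E
python3 - <<'E'
from h import *
a=grab('top','top0');b=grab('side','side0')
cv2.imwrite('pics/top0.png',cv2.resize(a['image'][:,:,::-1],(800,600)))
cv2.imwrite('pics/side0.png',cv2.resize(b['image'][:,:,::-1],(800,600)))
print(r.get_obs())
E
```

```text
{'clock': 0.1, 'joints': array([ 1.02989965,  0.47772608,  0.0223269 ,  1.5563149 , -0.01153145,
        1.10927532, -0.08309344]), 'qvel': array([-0.00030677, -0.00155458,  0.00090361, -0.00135163, -0.00065826,
        0.00035222,  0.00073982]), 'tau': array([ 5.02048148e-03, -5.97758925e+01,  1.61406610e+00, -2.81952059e+01,
        1.28514622e-02,  5.04953787e-03,  2.23697958e-05]), 'tcp_pos': array([ 0.2828986 , -0.61229637,  0.23043272]), 'orientation': array([-3.06680840e+00, -6.74252556e-01,  6.60564051e-04]), 'contact_force': array([ 0.67638786, -0.62276694,  0.131134  ]), 'moment': array([-0.02128838,  0.01566505, -0.00778464]), 'gripper_force': 0.0, 'grip_width': 0.08560229995875972}
```

View pics/top0.png

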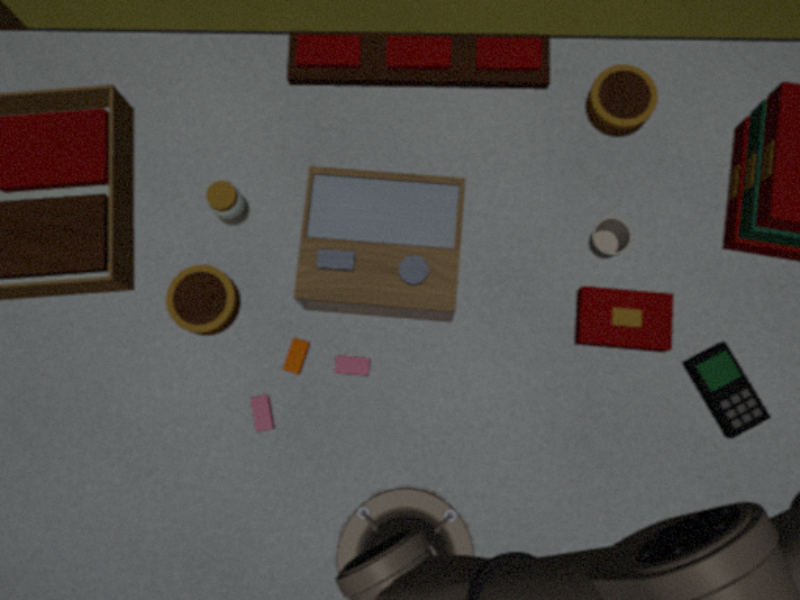

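View pics/side0.png

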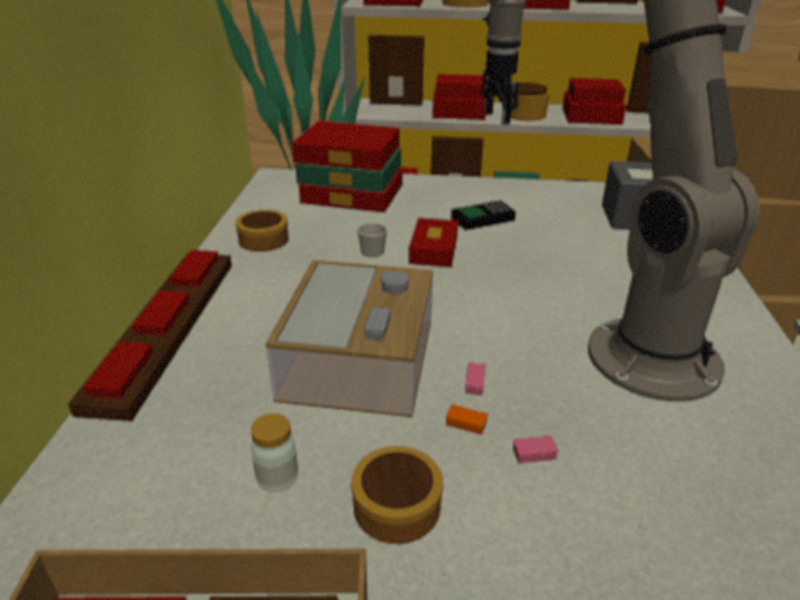

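The top view shows the box with its sill nearest the robot. On the sill are a slim grey tin at (335,260) and a round tin at (413,269). Lookalikes for the slim tin are the orange bar (296,356) and the pink bars (352,365) and (262,412), all on the counter. I choose the grey one at (335,260) and check it in a close crop.

```bash
python3 - <<'E'
from h import *
a=load('top0')
c=a['image'][100:210,180:305,::-1]
cv2.imwrite('pics/crop.png',cv2.resize(c,None,fx=6,fy=5.4,interpolation=cv2.INTER_CUBIC) if 0 else cv2.resize(c,(625,550),interpolation=cv2.INTER_CUBIC))
E
```

```text
(no output)
```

View pics/crop.png

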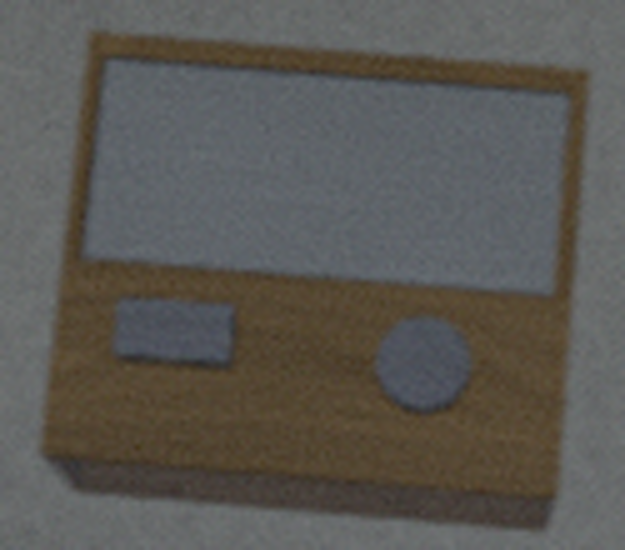

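Crop (×5): the grey slim tin has corners at about (117,298), (234,304), (231,364), (114,357), with bare-steel colour. The box top corners are (93,33), (588,71), (44,455), (555,494), the flap edge runs (83,262)–(553,294), and the round tin is at (423,363).

```bash
python3 - <<'E'
from h import *
a=load('top0')
W=lambda p,z:world(a,180+p[0]/5-.4,100+p[1]/5-.4,z)
top=np.array([W(p,.12) for p in [(93,33),(588,71),(555,494),(44,455)]])
# box coords of corners: TL=(.127,.135) TR=(.127,-.135) BR=(-.105,-.135) BL=(-.105,.135)
m=np.array([[.127,.135],[.127,-.135],[-.105,-.135],[-.105,.135]])
A,B=m-m.mean(0),top[:,:2]-top[:,:2].mean(0)
th=np.arctan2((A[:,0]*B[:,1]-A[:,1]*B[:,0]).sum(),(A*B).sum())
Rz=np.array([[np.cos(th),-np.sin(th)],[np.sin(th),np.cos(th)]])
o=top[:,:2].mean(0)-Rz@m.mean(0)
print('sides',np.linalg.norm(np.roll(top,-1,0)-top,axis=1),'yaw',th,'origin',o)
print('resid',top[:,:2]-(m@Rz.T+o))
bx=lambda p,z:Rz.T@(W(p,z)[:2]-o)
for p in [(103,57),(572,93),(83,262),(553,294)]: print('flap',bx(p,.12))
for p in [(117,298),(234,304),(231,364),(114,357)]: print('tin',bx(p,.142))
print('round',bx((423,363),.142))
for p in [(93,33),(588,71),(300,430),(300,170),(175,330),(423,363)]: print('depth pt',world(a,180+p[0]/5,100+p[1]/5))
for p in [(223,195),(413,400)]: print(world(a,p[0]*.64,p[1]*.64))
np.savez('box.npz',o=o,th=th)
print(cv2.Rodrigues(r.get_obs()['orientation'])[0])
E
```

```text
sides [0.26638921 0.22947542 0.26553752 0.23151502] yaw -0.05917080280277571 origin [0.51970584 0.05617472]
resid [[-5.82408622e-04 -2.02954505e-03]
 [-9.50824732e-04  1.61003681e-03]
 [ 1.62665168e-03  2.39596261e-03]
 [-9.34183297e-05 -1.97645437e-03]]
flap [0.11346855 0.12608127]
flap [ 0.11302226 -0.1258315 ]
flap [-0.00039719  0.1242318 ]
flap [ 0.00223893 -0.12377582]
tin [-0.0237273   0.10061549]
tin [-0.02201201  0.04003719]
tin [-0.05364015  0.03845596]
tin [-0.05487689  0.09878747]
round [-0.04510635 -0.0595468 ]
depth pt [0.65271203 0.18023552 0.12016298]
depth pt [ 0.67896335 -0.09287503  0.00231617]
depth pt [0.43752878 0.06134325 0.12260798]
depth pt [0.57989424 0.06658888 0.1152137 ]
depth pt [0.48475868 0.12626112 0.14155071]
depth pt [ 0.46905128 -0.00169384  0.14682879]
[0.6048345  0.33300362 0.10138397]
[ 0.26483183 -0.00519899  0.00062086]
[[ 9.07785016e-01  4.19435114e-01 -7.41597879e-04]
 [ 4.19435762e-01 -9.07783919e-01  1.41373041e-03]
 [-8.02424522e-05 -1.59441596e-03 -9.99998726e-01]]
```

```bash
cat >> h.py <<'E'
B=np.load('box.npz');O=np.r_[B['o'],0.];RB=cv2.Rodrigues(np.array([0,0,float(B['th'])]))[0]
def tobox(p): return RB.T@(np.asarray(p)-O)
def row(pb,a):
    """row from the present pose to TCP at box point pb, front finger tilted down by a"""
    c,s=np.cos(a),np.sin(a)
    Rt=RB@np.array([[0,c,-s],[1,0,0],[0,-s,-c]])
    o=r.get_obs();R=cv2.Rodrigues(o['orientation'])[0]
    d=R.T@(RB@np.asarray(pb)+O-o['tcp_pos'])*1000
    return np.round(d,1),np.round(cv2.Rodrigues(R.T@Rt)[0].ravel(),4)
E
python3 -c "
from h import *
print(row([-.037,.0695,.22],.38))"
```

```text
(array([ 495.6, -586.2,   11.3]), array([ 0.3408, -0.2056, -1.0651]))
```

step_arm:
  moves:
    - [250,-290,-40,0.17,-0.1,-0.53,85]
    - [250,-290,-40,0.17,-0.1,-0.53,85]
    - [250,-290,-40,0.17,-0.1,-0.53,85]
    - [250,-290,-40,0.17,-0.1,-0.53,85]
    - [250,-290,-40,0.17,-0.1,-0.53,85]
    - [250,-290,-40,0.17,-0.1,-0.53,85]
    - [250,-290,-40,0.17,-0.1,-0.53,85]
    - [250,-290,-40,0.17,-0.1,-0.53,85]

```text
clock: 0.9
tcp_pos: [0.3891, -0.2411, 0.2715]
orientation: [-2.648, -1.392, 0.199]
contact_force: [1.1, -0.2, 0.4]
grip_width: 0.0851
gripper_force: 0.0
```

```bash
python3 -c "
from h import *
print(row([-.037,.0695,.25],.38),r.get_obs()['tcp_pos'])"
```

```text
(array([ 360.5, -124.1,   27.2]), array([ 0.1732, -0.1043, -0.5319])) [ 0.38908921 -0.24111527  0.27150549]
```

step_arm:
  moves:
    - [360,-124,27,0.173,-0.104,-0.532,85]
    - [360,-124,27,0.173,-0.104,-0.532,85]
    - [360,-124,27,0.173,-0.104,-0.532,85]
    - [360,-124,27,0.173,-0.104,-0.532,85]
    - [360,-124,27,0.173,-0.104,-0.532,85]
    - [360,-124,27,0.173,-0.104,-0.532,85]
    - [360,-124,27,0.173,-0.104,-0.532,85]
    - [360,-124,27,0.173,-0.104,-0.532,85]

```text
clock: 1.7
tcp_pos: [0.4869, 0.1275, 0.2493]
orientation: [-2.066, -1.949, 0.374]
contact_force: [0.1, 0.1, 0.2]
grip_width: 0.0849
gripper_force: 0.0
```

```bash
python3 -c "
from h import *
print(row([-.037,.0695,.21],.38),tobox(r.get_obs()['tcp_pos']))"
```

```text
(array([ 0.2, 14.5, 36.5]), array([-0.0007, -0.001 ,  0.0009])) [-0.03692404  0.06924014  0.24926583]
```

step_arm:
  moves:
    - [0,14,36,0,0,0,85]
    - [0,27,69,0,0,0,85]
    - [0,27,69,0,0,0,85]
    - [0,27,69,0,0,0,85]

```text
clock: 2.1
tcp_pos: [0.4864, 0.1232, 0.1758]
orientation: [-2.07, -1.944, 0.376]
contact_force: [0.9, -0.4, -0.0]
grip_width: 0.0852
gripper_force: 0.0
```

```bash
python3 - <<'E'
from h import *
a=grab('side','side1')
print(tobox(r.get_obs()['tcp_pos']))
cv2.imwrite('pics/side1.png',cv2.resize(a['image'][110:280,150:350,::-1],(800,600+80-0) if 0 else (706,600),interpolation=cv2.INTER_CUBIC))
E
```

```text
[-0.03632834  0.06531403  0.17678112]
```

View pics/side1.png

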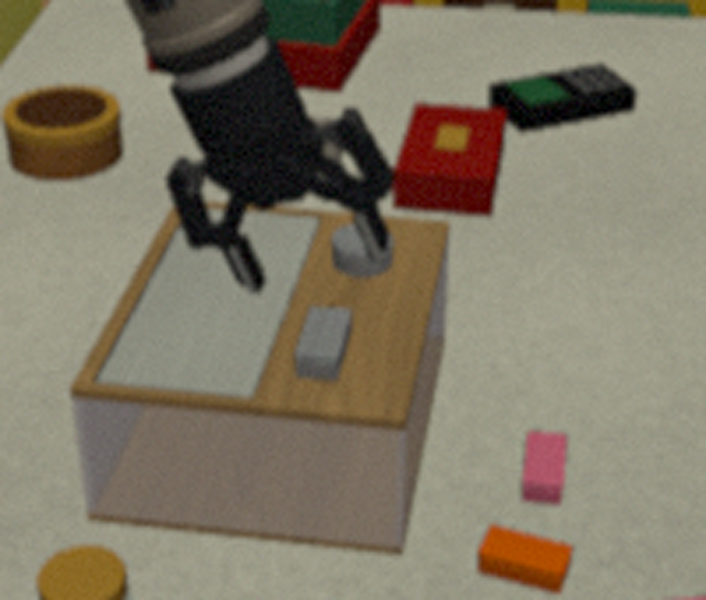

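The two fingertips hang over the box, front at crop (257,288) and rear at (377,258). The tin at (322,343) stands free in front of them. I'll project the tips onto the hand's plane.

```bash
python3 - <<'E'
from h import *
f=load('side1');K=f['mtx'];R=cv2.Rodrigues(np.array(f['rvec'],float))[0];t=np.array(f['tvec'],float).ravel()
o=r.get_obs();T=tobox(o['tcp_pos']);Rt=cv2.Rodrigues(o['orientation'])[0]
print(T,o['clock'])
c=tobox(-R.T@t)
for u,v in [(257,290),(264,285),(238,287),(377,260),(386,246),(362,240)]:
    px=(150+u/3.53,110+v/3.53)
    d=RB.T@R.T@np.array([(px[0]-K[0,2])/K[0,0],(px[1]-K[1,2])/K[1,1],1])
    p=c+d*(T[1]-c[1])/d[1]
    print((u,v),'box',p.round(4),'tool',(Rt.T@RB@(p-T)*1000).round(1), 'depth',tobox(world(f,*px)).round(3))
for s in (0,13):
  for y in(-42.5,57):
    q=o['tcp_pos']+Rt@np.array([0,y,-s])/1000
    pc=K@(R@q+t);pc=pc[:2]/pc[2];print(s,y,(pc[0]-150)*3.53,(pc[1]-110)*3.53)
print(row([-.037,.0695,.175],.38))
E
```

```text
[-0.03632834  0.06531403  0.17678112] 2.15
(257, 290) box [0.0098 0.0653 0.1687] tool [ 0.2 45.8 -9.6] depth [ 0.028 -0.006  0.121]
(264, 285) box [0.0046 0.0653 0.1734] tool [  0.1  39.3 -12. ] depth [ 0.024 -0.014  0.121]
(238, 287) box [0.0233 0.0653 0.1698] tool [  0.2  58.  -15.6] depth [ 0.044 -0.011  0.119]
(377, 260) box [-0.0746  0.0653  0.2016] tool [ -0.1 -44.7  -8.9] depth [-0.058 -0.046  0.132]
(386, 246) box [-0.0806  0.0653  0.2133] tool [ -0.2 -54.7 -17.5] depth [-0.065 -0.049  0.144]
(362, 240) box [-0.0643  0.0653  0.2164] tool [ -0.1 -40.6 -26.5] depth [-0.066  0.076  0.223]
0 -42.5 378.6596791092354 271.68479071123335
0 57 248.21923055336984 304.5830682121222
13 -42.5 371.7797839809042 255.94943230692232
13 57 240.78534045204404 289.52763522584655
(array([4.2, 0. , 1.9]), array([ 0.0011, -0.0013, -0.0033]))
```

```bash
python3 - <<'E'
from h import *
f=load('side1');K=f['mtx'];R=cv2.Rodrigues(np.array(f['rvec'],float))[0];t=np.array(f['tvec'],float).ravel()
o=r.get_obs();T=tobox(o['tcp_pos']);Rt=cv2.Rodrigues(o['orientation'])[0]
c=tobox(-R.T@t)
for u,v in [(168,170),(172,190),(180,215),(190,240),(205,247)]:
    px=(150+u/3.53,110+v/3.53)
    d=RB.T@R.T@np.array([(px[0]-K[0,2])/K[0,0],(px[1]-K[1,2])/K[1,1],1])
    p=c+d*(T[1]-c[1])/d[1];q=Rt.T@RB@(p-T)*1000
    print((u,v),q.round(1))
    for a in(.38,.45): print('  ',a,'rel TCP x,z',(q[1]*np.cos(a)-q[2]*np.sin(a)).round(1),(-q[1]*np.sin(a)-q[2]*np.cos(a)).round(1))
print(row([-.0325,.0695,.16],.45),tobox(r.get_obs()['tcp_pos']))
E
```

```text
(168, 170) [   0.4   66.  -113.9]
   0.38 rel TCP x,z 103.5 81.3
   0.45 rel TCP x,z 109.0 73.9
(172, 190) [  0.4  70.  -99.3]
   0.38 rel TCP x,z 101.8 66.3
   0.45 rel TCP x,z 106.2 59.0
(180, 215) [  0.3  73.1 -80.1]
   0.38 rel TCP x,z 97.6 47.3
   0.45 rel TCP x,z 100.6 40.3
(190, 240) [  0.3  74.9 -60.1]
   0.38 rel TCP x,z 91.8 28.0
   0.45 rel TCP x,z 93.5 21.5
(205, 247) [  0.3  67.  -52. ]
   0.38 rel TCP x,z 81.5 23.4
   0.45 rel TCP x,z 82.9 17.7
(array([ 4.2,  9.8, 14.2]), array([ 0.0711, -0.0014, -0.0033])) [-0.03632834  0.06531403  0.17678112]
```

```bash
python3 -c "
from h import *
print(row([-.0314,.0695,.15],.41))"
```

```text
(array([ 4.2, 14.5, 23.1]), array([ 0.0311, -0.0014, -0.0033]))
```

step_arm:
  moves:
    - [4.2,14.5,23,0.031,-0.0014,-0.0033,85]
    - [4.2,14.5,23,0.031,-0.0014,-0.0033,85]
    - [4.2,14.5,23,0.031,-0.0014,-0.0033,85]
    - [4.2,14.5,23,0.031,-0.0014,-0.0033,85]

```text
clock: 2.55
tcp_pos: [0.4925, 0.1275, 0.1505]
orientation: [-2.05, -1.933, 0.4]
contact_force: [-0.1, 0.3, 0.2]
grip_width: 0.0849
gripper_force: 0.0
```

```bash
python3 -c "
from h import *
print(tobox(r.get_obs()['tcp_pos']));print(row([-.0314,.0695,.128],.41),row([-.0314,.0695,.100],.41))"
```

```text
[-0.03135838  0.06954749  0.15052148]
(array([-0. ,  8.9, 20.7]), array([0.0017, 0.    , 0.0003])) (array([-0.1, 20. , 46.4]), array([0.0017, 0.    , 0.0003]))
```

step_arm:
  moves:
    - [0,4,9,0,0,0,85]
    - [0,8,18,0,0,0,85]
    - [0,11,25,0,0,0,85]
    - [0,13,30,0,0,0,85]
    - [0,15,35,0,0,0,85]
    - [0,15,35,0,0,0,85]

```text
clock: 3.15
tcp_pos: [0.4913, 0.1272, 0.1101]
orientation: [-2.048, -1.931, 0.404]
contact_force: [0.2, -0.1, 1.7]
grip_width: 0.0852
gripper_force: 0.8
```

```bash
python3 - <<'E'
from h import *
a=grab('side','side2')
print(tobox(r.get_obs()['tcp_pos']))
cv2.imwrite('pics/side2.png',cv2.resize(a['image'][150:270,165:300,::-1],(675,600),interpolation=cv2.INTER_CUBIC))
E
```

```text
[-0.03260947  0.06923059  0.11045032]
```

View pics/side2.png

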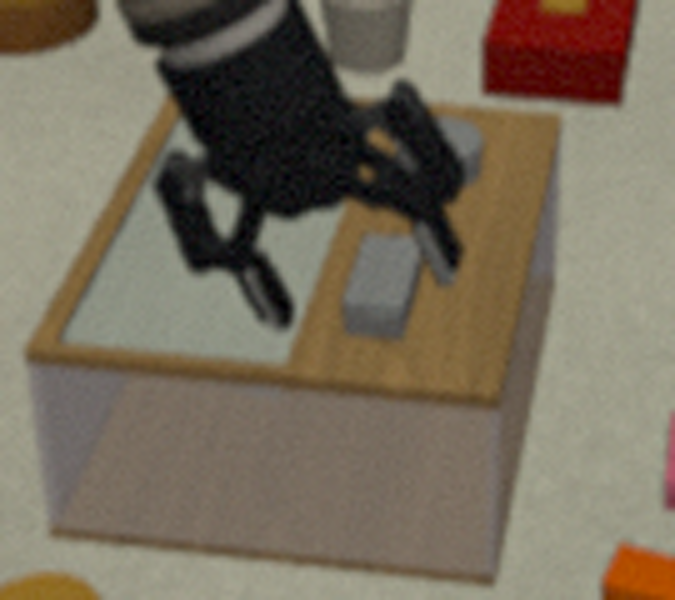

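The front tip at crop (280,325) just touches the flap, which still looks shut. The rear finger, tip (447,283), is behind the tin at (380,285), close to it.

```bash
python3 - <<'E'
from h import *
f=load('side2');K=f['mtx'];R=cv2.Rodrigues(np.array(f['rvec'],float))[0];t=np.array(f['tvec'],float).ravel()
o=r.get_obs();T=tobox(o['tcp_pos']);Rt=cv2.Rodrigues(o['orientation'])[0]
c=tobox(-R.T@t)
def pl(u,v,y=None,z=None):
    px=(165+u/5-.4,150+v/5-.4)
    d=RB.T@R.T@np.array([(px[0]-K[0,2])/K[0,0],(px[1]-K[1,2])/K[1,1],1])
    return c+d*((y-c[1])/d[1] if z is None else (z-c[2])/d[2])
# near side of each finger is 11 mm toward +y (camera side)
for u,v in [(262,322),(280,328),(291,318),(440,283),(452,283),(462,268),(418,245)]:
    for y in (T[1],T[1]+.011):
        p=pl(u,v,y=y);print((u,v),round(y,3),p.round(4),(Rt.T@RB@(p-T)*1000).round(1))
print('tin back top edge',pl(418,237,z=.142),pl(404,310,z=.142),'bottom near back',pl(402,337,z=.12))
print('flap edge near',pl(291,363,z=.12),'box corner',pl(499,402,z=.12))
print('depth flap',[tobox(world(f,165+u/5,150+v/5)).round(3) for u,v in[(240,340),(180,320),(110,320),(300,260)]])
E
```

```text
(262, 322) 0.069 [0.0265 0.0692 0.1033] [ -0.   57.  -17.2]
(262, 322) 0.08 [0.0235 0.0802 0.1116] [ 11.   51.  -23.5]
(280, 328) 0.069 [0.0172 0.0692 0.1007] [ -0.   49.6 -11. ]
(280, 328) 0.08 [0.0144 0.0802 0.1089] [ 11.   43.7 -17.4]
(291, 318) 0.069 [0.0113 0.0692 0.1076] [ -0.   41.3 -15. ]
(291, 318) 0.08 [0.0085 0.0802 0.1158] [ 11.   35.5 -21.3]
(440, 283) 0.069 [-0.0651  0.0692  0.1376] [ -0.  -40.7 -11.9]
(440, 283) 0.08 [-0.0669  0.0802  0.1454] [ 11.  -45.4 -18.3]
(452, 283) 0.069 [-0.0711  0.0692  0.1383] [  0.  -46.5 -10.1]
(452, 283) 0.08 [-0.0728  0.0802  0.146 ] [ 11.  -51.1 -16.5]
(462, 268) 0.069 [-0.0761  0.0692  0.1478] [ -0.  -54.8 -16.8]
(462, 268) 0.08 [-0.0777  0.0802  0.1554] [ 11.  -59.3 -23.2]
(418, 245) 0.069 [-0.0542  0.0692  0.1591] [ -0.  -39.3 -35.9]
(418, 245) 0.08 [-0.0561  0.0802  0.1665] [ 11. -44. -42.]
tin back top edge [-0.0486526   0.03685087  0.142     ] [-0.05262746  0.10061358  0.142     ] bottom near back [-0.05010102  0.09286737  0.12      ]
flap edge near [-0.00107517  0.12205303  0.12      ] box corner [-0.10391035  0.13619784  0.12      ]
depth flap [array([0.032, 0.091, 0.106]), array([0.063, 0.088, 0.113]), array([0.095, 0.098, 0.116]), array([0.018, 0.015, 0.105])]
```

```bash
cat >> h.py <<'E'
def status(tag):
    """flap angle from depth on the side camera (points on flap plane), tin-sized points on the sill"""
    f=grab('side',tag);K=f['mtx'];R=cv2.Rodrigues(np.array(f['rvec'],float))[0];t=np.array(f['tvec'],float).ravel()
    v,u=np.mgrid[:384,:512];d=f['depth']
    P=np.stack([(u-K[0,2])/K[0,0]*d,(v-K[1,2])/K[1,1]*d,d],-1).reshape(-1,3)
    P=((P-t)@R-O)@RB; im=f['image'].reshape(-1,3).astype(int)
    ok=(d.ravel()>0)&(abs(P[:,1])<.118)&(P[:,0]>-.12)
    m=ok&(P[:,0]>.03)&(P[:,0]<.1)&(P[:,2]<.1225)&(P[:,2]>.03)&(P[:,1]<.03)&(P[:,1]>-.1)
    ang=np.arctan2(.120-P[m,2],.112-P[m,0]); print('flap',np.percentile(ang,[25,50,75]).round(3),m.sum())
    g=(im.max(1)-im.min(1)<25)&(im.sum(1)>200)
    k=ok&g&(P[:,0]<.05)&(P[:,2]>.137)&(P[:,2]<.147)&(P[:,1]>.02)&(P[:,1]<.115)
    if k.sum()>5: print('tin top',k.sum(),P[k].mean(0).round(4),np.percentile(P[k],[3,97],axis=0).round(4))
    o=r.get_obs();print('TCP',tobox(o['tcp_pos']).round(4),'F',o['contact_force'].round(1),'t',o['clock'])
    return f
E
python3 -c "
from h import *
status('s2b')
print(row([-.0314,.0695,.100],.41))"
```

```text
flap [0.133 0.155 0.174] 130
tin top 197 [-0.0359  0.073   0.1429] [[-0.0518  0.0405  0.1384]
 [-0.0159  0.0982  0.1458]]
TCP [-0.0326  0.0692  0.1107] F [-1.3 -0.8  1.6] t 3.25
(array([0.3, 5.4, 9.3]), array([-0.0019,  0.001 ,  0.0003]))
```

step_arm:
  moves:
    - [0,3,5,0,0,0,85]
    - [0,5.4,10,0,0,0,85]
    - [0,5.4,10,0,0,0,85]

```text
clock: 3.55
tcp_pos: [0.4925, 0.1272, 0.0987]
orientation: [-2.048, -1.931, 0.404]
contact_force: [0.4, -0.2, 1.1]
grip_width: 0.0847
gripper_force: 0.8
```

```bash
python3 -c "
from h import *
status('s3')
print(row([.0,.0695,.099],.41))"
```

```text
flap [0.251 0.275 0.292] 121
tin top 184 [-0.0377  0.0748  0.1431] [[-0.0639  0.0432  0.1382]
 [-0.0226  0.0987  0.1457]]
TCP [-0.0314  0.0692  0.099 ] F [-0.2 -0.4  2.1] t 3.6
(array([  0.2,  28.8, -12.5]), array([-0.0015,  0.0008,  0.0001]))
```

step_arm:
  moves:
    - [0,2.75,-1.2,0,0,0,85]
    - [0,5.5,-2.4,0,0,0,85]
    - [0,8.25,-3.6,0,0,0,85]
    - [0,11,-4.8,0,0,0,85]
    - [0,13.75,-6,0,0,0,85]
    - [0,16.5,-7.2,0,0,0,85]
    - [0,19.25,-8.4,0,0,0,85]
    - [0,22,-9.6,0,0,0,85]

```text
clock: 4.4
tcp_pos: [0.5167, 0.1258, 0.0995]
orientation: [-2.048, -1.931, 0.403]
contact_force: [-2.4, -0.1, 1.6]
grip_width: 0.0846
gripper_force: 1.3
```

```bash
python3 -c "
from h import *
f=status('s4')
cv2.imwrite('pics/side4.png',cv2.resize(f['image'][150:270,165:300,::-1],(675,600),interpolation=cv2.INTER_CUBIC))
print(row([.018,.0695,.099],.41))"
```

```text
flap [0.35  0.363 0.373] 238
tin top 162 [-0.0195  0.0765  0.1428] [[-0.0399  0.0439  0.1382]
 [-0.0057  0.0982  0.1449]]
TCP [-0.0066  0.0693  0.0995] F [-1.1 -0.7  1. ] t 4.45
(array([ 0.2, 22.7, -9.4]), array([-0.0006,  0.0005, -0.    ]))
```

View pics/side4.png

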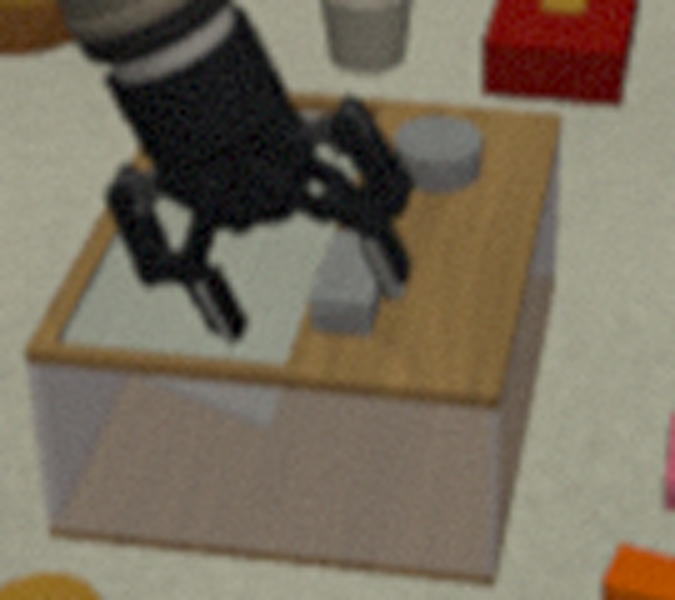

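The tin, at crop (345,290), has moved to the drop edge and stays square. The flap is open about 0.36 rad and visible through the clear side. The round tin at (440,150) has not moved. Continuing the push.

step_arm:
  moves:
    - [0,3.3,-1,0,0,0,85]
    - [0,6.6,-2,0,0,0,85]
    - [0,9.8,-2.9,0,0,0,85]
    - [0,13,-3.8,0,0,0,85]
    - [0,16.3,-4.8,0,0,0,85]
    - [0,19.6,-5.7,0,0,0,85]
    - [0,22.8,-6.6,0,0,0,85]
    - [0,26,-7.6,0,0,0,85]

```text
clock: 5.25
tcp_pos: [0.5434, 0.1241, 0.0958]
orientation: [-2.048, -1.931, 0.404]
contact_force: [-5.4, -0.3, 0.6]
grip_width: 0.0849
gripper_force: 2.2
```

```bash
python3 -c "
from h import *
f=status('s5')
cv2.imwrite('pics/side5.png',cv2.resize(f['image'][150:270,165:300,::-1],(675,600),interpolation=cv2.INTER_CUBIC))"
```

```text
flap [0.621 0.633 0.651] 345
tin top 11 [-0.0113  0.0781  0.1425] [[-0.015   0.0765  0.1384]
 [-0.0061  0.0796  0.1464]]
TCP [0.0203 0.0692 0.0957] F [ 0.7  0.7 -0.7] t 5.3
```

View pics/side5.png

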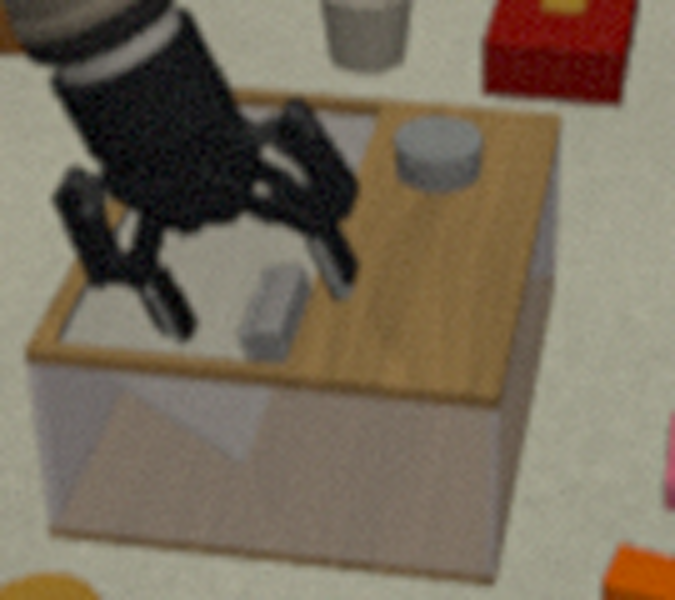

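The tin, at crop (275,310), is tipping into the opening and the flap is at about 0.63 rad. I'll hold and let it slide.

step_arm:
  moves:
    - [0,0,0,0,0,0,85]
    - [0,0,0,0,0,0,85]
    - [0,0,0,0,0,0,85]
    - [0,0,0,0,0,0,85]
    - [0,0,0,0,0,0,85]

```text
clock: 5.8
tcp_pos: [0.5438, 0.1241, 0.0963]
orientation: [-2.049, -1.932, 0.402]
contact_force: [-1.5, -1.1, 4.1]
grip_width: 0.085
gripper_force: 2.1
```

```bash
python3 -c "
from h import *
f=status('s6')
cv2.imwrite('pics/side6.png',cv2.resize(f['image'][150:270,165:300,::-1],(675,600),interpolation=cv2.INTER_CUBIC))"
```

```text
flap [0.618 0.63  0.641] 468
tin top 10 [-0.0121  0.0786  0.1433] [[-0.0153  0.0773  0.1398]
 [-0.0084  0.0804  0.1468]]
TCP [0.02   0.0693 0.0962] F [-1.4 -0.9  4.2] t 5.85
```

View pics/side6.png

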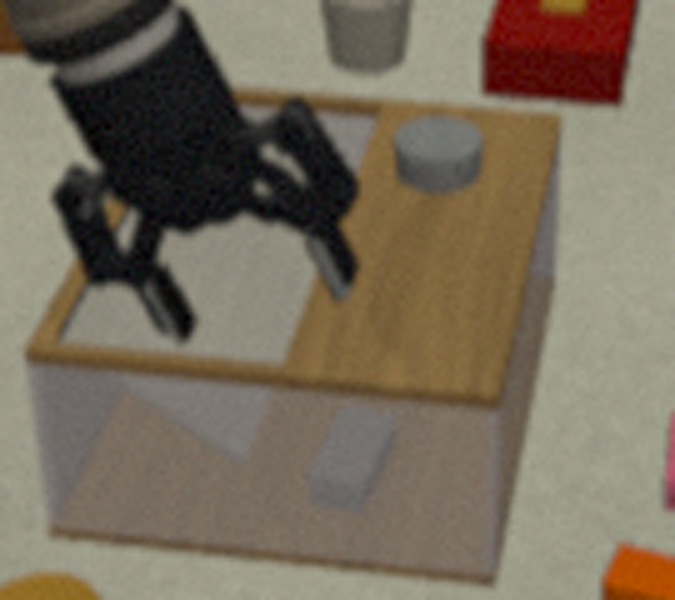

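The tin lies on the box floor under the sill, at crop (355,455) through the clear wall, with the flap still held at 0.63 rad. Withdrawing straight up.

step_arm:
  moves:
    - [0,-4,-9,0,0,0,85]
    - [0,-10,-23,0,0,0,85]
    - [0,-20,-46,0,0,0,85]
    - [0,-32,-73,0,0,0,85]
    - [0,-44,-101,0,0,0,85]
    - [0,-48,-110,0,0,0,85]
    - [0,-48,-110,0,0,0,85]
    - [0,-48,-110,0,0,0,85]

```text
clock: 6.65
tcp_pos: [0.5432, 0.124, 0.2155]
orientation: [-2.049, -1.931, 0.403]
contact_force: [0.3, -0.1, 0.1]
grip_width: 0.0847
gripper_force: 0.0
```

step_arm:
  moves:
    - [0,0,0,0,0,0,85]
    - [0,0,0,0,0,0,85]
    - [0,0,0,0,0,0,85]
    - [0,0,0,0,0,0,85]
    - [0,0,0,0,0,0,85]
    - [0,0,0,0,0,0,85]
    - [0,0,0,0,0,0,85]
    - [0,0,0,0,0,0,85]

```text
clock: 7.45
tcp_pos: [0.5434, 0.1243, 0.2161]
orientation: [-2.049, -1.931, 0.403]
contact_force: [-0.5, 0.6, 0.1]
grip_width: 0.0851
gripper_force: 0.0
```

```bash
python3 -c "
from h import *
f=status('s7')
cv2.imwrite('pics/side7.png',cv2.resize(f['image'][110:280,150:350,::-1],(706,600),interpolation=cv2.INTER_CUBIC))"
```

```text
flap [-0.039 -0.022 -0.009] 584
TCP [0.0196 0.0694 0.2161] F [-1.5  1.1  0.4] t 7.5
```

View pics/side7.png

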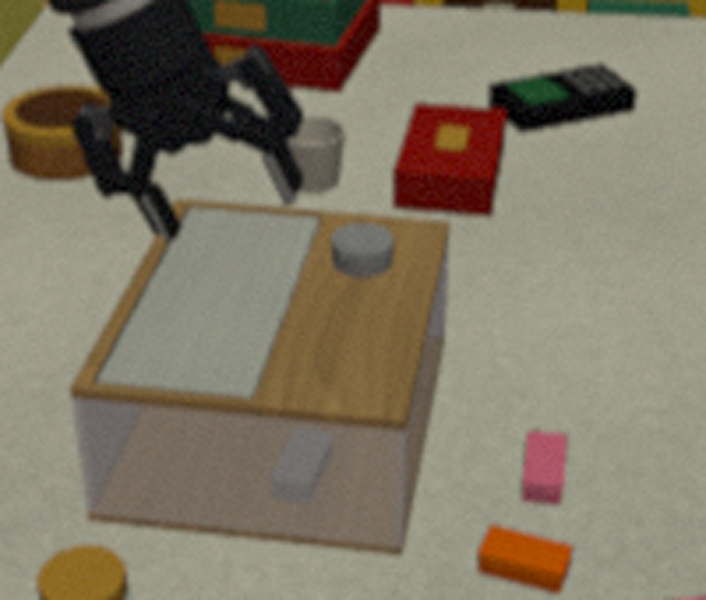

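The flap is shut, the slim tin rests inside at crop (303,462), the round tin is unmoved at (362,248), and the hand is clear.

```bash
python3 -c "
from bench import r
print(r.hand_in())"
```

```text
the job is handed in; nothing more can be done
None
```

The slim tin dropped into the box while the flap was held open at about 0.63 rad. The flap then shut by itself, the round tin and the bystanders in view had not moved, and the job was handed in at about 7.5 s; no verdict was shown.

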